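# Post a welded bracket through the parts-chute flap

### The arm

A 6-joint arm with a two-finger parallel gripper is mounted at the origin on the work surface. World frame = base frame: x ahead of the robot, y to its left, z up, the work surface at z = 0. Lengths are in mm, angles in rad, forces in N, time in s.
With the tool pointing down it reaches from about 350 to 975 mm from the base axis. Payload 7.1 kg.
Tool frame: the origin (TCP) lies between the finger pads; the fingertips stand 19 mm ahead of it and the grasp point (between the pads) is the TCP; z points along the fingers, y is the line along which they close (so a half turn about z gives the same grasp; the last joint's range is limited). The gripper opens to 88 mm and grips with 3 to 60 N. Pads are 20 mm wide; open, the fingers measure 115 mm over their backs; the gripper's body (75 mm by 178 mm) begins 61 mm behind the grasp point.
Start: joints at [-1.265, 0.423, 1.63, -0, 1.089, -0.019], TCP at [199.467, -592.299, 241.675] pointing down, gripper open.
Joint ranges: [-3, 3], [-0.9, 2.11], [0.09, 2.58], [-1.31, 4.45], [0.11, 2.69], [-2.54, 2.54]. Speed limits (rad/s): [2.39, 2.39, 3.01, 3.14, 3.14, 3.14].

### API

Orientations are given as a rotation vector (axis times angle).
In Python, from workcell import ctrl gives the robot as it stands.
- The arm moves only by the tool arm_command, never from a script. Its argument "series" is a list of rows, each an object with "linear": the shift along the tool's x, y, z in m, a list of three; "turn": the turn about the tool's z in rad. A call has 1 to 10 rows; each row shifts and turns the commanded pose from where the row before left it, along the tool's axes as they then stand; what a row does not reach is not made up. A row lasts 1/10 s, in which the tool goes at most 50 mm and 8.59 degrees, less where a joint would pass 70% of its speed; a pose out of reach is approached as far as the arm can. A call with a gripper value outside its range is refused whole. "jaw" is the opening, from -1 (shut) to 1 (fully open), set as the call begins (left out, the last holds). The fingers move at their own pace and stop on an object; the grip force is fixed at half the most. Time passes only in rows, so rows that do not move let the fingers close. It gives the time, the measured TCP pose, the force, the opening and the grip force at its end, in the units of the state.
- ctrl.get_obs(): the state, without advancing time (a new reading comes with each control period).
- ctrl.get_image(name): name is "scene" or "top" or "wrist"; returns a dict with "frame" (480x640x3 uint8, blue, green, red), "fx", "fy", "cx", "cy" (pixels), "k1" (the pictures are not rectified: a ray, as slopes to the right and down, at radius r is drawn at 1 + k1 r^2 times it, then the intrinsics apply), "rvec" (rotation vector, rad) and "tvec" (3), from world to camera coordinates, as OpenCV has them. Camera axes: x right, y down, z forward; pixel columns grow to the right and rows downward; lengths in mm; the calibration is good to about 2 mm. A picture is of the moment at which its call begins. There is no depth.
- ctrl.close_job(): hands the job in; it is judged then, once.
The state is a dict: "t": time; "qpos": joint angles; "qvel": joint speeds; "joint_torque": joint torques, N m; "ee_pos": TCP position; "orientation": TCP orientation; "ft_force": force on the tool from outside, world axes, zero at the start; "moment": the same for the moment, N m; "width": finger opening in mm; "grasp_force": force on a finger pad.
Only numpy, scipy, OpenCV 4.12 (cv2) and the standard library are available. Lean on these libraries where they do the work, as an engineer would, in place of code of your own. Each camera call takes 0.05 s, during which the arm holds its last target. There are 200 camera calls.

### The job

Push the finished bracket (the bar with the upright plate welded on its end) along the feed deck with your fingertips, nose first through the hanging flap, until it tips over the edge behind it and slides down into the catch tray; then draw your fingers back out so that the flap swings shut by itself. Slide the bracket, do not pick it up or flick it, and leave the bare bar and everything else where they lie.

Things in the scene. Friction and masses are not known exactly. Their poses are not given: they have to be found in the camera images.
- chute: finished-parts chute fixed on the bench, grey sheet steel, 455 long (x), 350 wide (y), 285 high. Origin: at bench level, mid-width, in the plane of the shut flap; x points along the feed direction, from the open front end (nearest the robot) through the flap to the tray; z up. Feed deck: flat dark plate, top 110 above the bench, from x = -175 to x = +42, low side edges standing 15 above it at y = +-171
- deck_end (a point): middle of the deck's rear edge, on its top face, 42 behind the flap plane. There the deck stops and a steel slide drops at 52 degrees into the open-topped catch tray, whose floor is 6 above the bench and whose end wall, 60 high, stands 275 behind the flap plane
- lintel (a point): middle of the lintel's lower front edge, 260 above the bench (150 above the deck), 6 in front of the flap plane. The lintel is 25 high and 12 thick (x = -6 to +6), carried by two posts 12 thick whose inner faces are at y = +-164: the opening is 328 wide and 150 high
- flap (a joint): angle of the steel flap (0.2 kg, 316 wide, 140 from hinge to lower edge) hung from a rod under the lintel, 254 above the bench. 0 = hanging shut, upright; positive = lower edge swung away from the front, towards the tray. It cannot swing outwards, opens to 1.45 rad and falls shut by its own weight within about a second. Shut, its lower edge is 4 above the deck
- flap_edge (a point): middle of the flap's lower edge
- bracket: the finished bracket, bare steel, 0.35 to 0.6 kg, on the deck: flat bar 100 long (x), 40 wide, 10 thick, upright plate (8 thick, 40 wide) welded on its rear end, top 50 above the bar's underside; round boss (20 across, 15 high) on the bar. Origin: centre of the bar's underside; x points to the nose, which faces the flap within 0.2 rad, origin 80 to 110 in front of the flap, about 52 left or right of the middle, the bare bar on the other side
- bracket_plate (a point): middle of the outer (rear) face of the bracket's upright plate, 50 behind the bracket's origin and 25 above the bar's underside: where to push. The bracket's centre of mass is about 8 behind its origin: once that is past the deck's rear edge it tips and slides down by itself
- blank: bare base bar without upright plate, steel, 100 x 40 x 10, lying on the feed deck along the feed direction; to be left alone. Origin: centre of its underside
- magnet: magnetic welding angle, red L with legs 70 (along its x) and 50, legs 18 wide, 18 high, lying on the feed deck near its left edge; to be left alone. Origin: middle of its underside outline
- hammer: club hammer with red and black handle, 320 long, head 100 x 36 x 42 high, lying on the bench at the robot's right; to be left alone. Origin on the bench below its middle, x towards the head
- glasses: clear safety glasses, 136 wide, 45 high, on the bench at the left; to be left alone. Origin on the bench below the bridge, x along the temples
- brush: wire brush, wooden handle, 265 long, 30 high, on the bench in front of the chute at the left; to be left alone. Origin on the bench below its middle
- spray: spray can, 66 diameter, 190 high, standing on the bench at the right; to be left alone. Origin: centre of its base
- pliers: locking pliers, 230 long, 16 high, on the bench at the left; to be left alone. Origin on the bench below the middle, x towards the jaws
Not all that is in view belongs to the job. Several things have the shape of the bracket; the one meant has the colours described above.

How it is judged (in metres and radians):
On the way, in this order (a step that is already met when the one before it is completed fails the run):
1. the bracket's nose has pushed the flap open and is under it (value of joint flap above 0.2 rad and x of bracket in the frame of chute above -0.03 m), for 0.05 s.
2. the bracket has gone over the deck's rear edge and down behind the flap (x of bracket in the frame of chute between 0.06 and 0.27 m and height (world z) of bracket below 0.07 m), for 0.05 s.
At the end, for the whole second after the job is handed in: the bracket lies at rest on the slide or in the catch tray behind the flap (its origin 60 to 270 mm behind the flap plane and less than 70 mm above the bench) and the flap hangs shut (within 0.05 rad) (all of step 2 and linear speed of bracket below 0.02 m/s and value of joint flap below 0.05 rad); the robot touches nothing.
It fails at once if the bracket is lifted (origin more than 20 mm above the deck) (height (world z) of bracket above 0.13 m).
It fails at once if the bracket is flicked along the deck (faster than 0.5 m/s before it reaches the rear edge) (linear speed of bracket above 0.5 m/s and x of bracket in the frame of chute below 0.03 m).
It fails at once if the bare bar or the magnetic angle is moved by more than 15 mm (distance of any of blank, magnet from where it was at the start of the episode above 0.015 m).
It fails at once if another thing on the bench is moved by more than 25 mm (distance of any of hammer, glasses, brush, spray, pliers from where it was at the start of the episode above 0.025 m).
It also fails if it takes over 38 s, if anything falls off the work surface, if the arm or the gripper's body presses on something with over 40 N, if the wrist force passes 120 N, or if a joint passes its speed limit or range.

## Working session

There is one attempt and no reset: what is moved stays moved. The work goes in short steps, Python scripts to look and compute and a tool call to move; the robot and the scene stay as the last step left them, time stands still between calls to the robot, and variables do not carry over. Pictures are saved under pics/ and viewed, at most 10 in all, crops included, and the job is handed in when it is done.

Besides the shell and the picture viewer there is one more tool, called after "Request:" in YAML: its name, and indented under it one key for each argument. arm_command: Moves the arm, as the interface text tells. Its arguments: {"type":"object","properties":{"series":{"type":"array"},"jaw":{"type":"number"}},"required":["series"]}

```bash
mkdir -p pics
cat > h.py <<'E'
import numpy as np, cv2
from workcell import ctrl
def cam(n):
    d=ctrl.get_image(n); return d
def ray(d,u,v):
    K=np.array([[d['fx'],0,d['cx']],[0,d['fy'],d['cy']],[0,0,1.]])
    p=cv2.undistortPoints(np.array([[[u,v]]],float),K,np.array([d['k1'],0,0,0.]))[0,0]
    R=cv2.Rodrigues(np.array(d['rvec'],float))[0]; t=np.array(d['tvec'],float).ravel()
    return -R.T@t, R.T@np.array([p[0],p[1],1])
def onz(d,u,v,z):
    c,r=ray(d,u,v); return c+r*(z-c[2])/r[2]
def proj(d,P):
    K=np.array([[d['fx'],0,d['cx']],[0,d['fy'],d['cy']],[0,0,1.]])
    return cv2.projectPoints(np.array(P,float).reshape(-1,1,3),np.array(d['rvec'],float),np.array(d['tvec'],float),K,np.array([d['k1'],0,0,0.]))[0][:,0]
E
python3 - <<'E'
from h import *
import pickle
o=ctrl.get_obs(); print(o)
D={}
for n in("scene","top"):
    d=cam(n); D[n]=d; cv2.imwrite(f'pics/{n}0.png',d['frame']); print(n,{k:v for k,v in d.items() if k!='frame'}, ray(d,320,240)[0])
pickle.dump(D,open('D0.pkl','wb'))
E
```

```text
{'t': 0.0, 'qpos': array([-1.26497719e+00,  4.23824898e-01,  1.63068441e+00, -3.24974120e-05,
        1.08861976e+00, -1.89703470e-02]), 'qvel': array([ 0.00031744,  0.00240348,  0.0003261 , -0.00174558, -0.00096876,
       -0.0012349 ]), 'joint_torque': array([-3.03861365e-03, -5.44634163e+01, -2.73666662e+01,  6.41065557e-02,
        2.27518467e-02, -9.29657153e-05]), 'ee_pos': array([ 199.31714665, -591.80496453,  240.91383798]), 'orientation': array([-3.09875807e+00, -5.07716864e-01,  3.89509188e-04]), 'ft_force': array([-0.59757362,  0.62932001,  0.57931146]), 'moment': array([-0.03291289,  0.03669328,  0.03842989]), 'grasp_force': 0.0, 'width': 88.11140307249384}
scene {'fx': 433.9327108429999, 'fy': 433.9327108429999, 'cx': 317.3867250906979, 'cy': 235.24298069189237, 'k1': -0.0037999043414426613, 'rvec': array([ 0.87400649,  2.62437512, -0.92639023]), 'tvec': array([ 406.89885863, -113.91112939, 1479.93246779])} [ 951.63390874  561.9831156  1071.12577099]
top {'fx': 524.3614713188322, 'fy': 524.3614713188322, 'cx': 319.4773814221486, 'cy': 241.34291857063658, 'k1': -0.0859223808871959, 'rvec': array([ 2.10466531, -2.16446267,  0.12993171]), 'tvec': array([  13.05766142,  534.12070861, 1272.20090967])} [ 343.80453883  -30.55019018 1335.96995229]
```

View pics/top0.png

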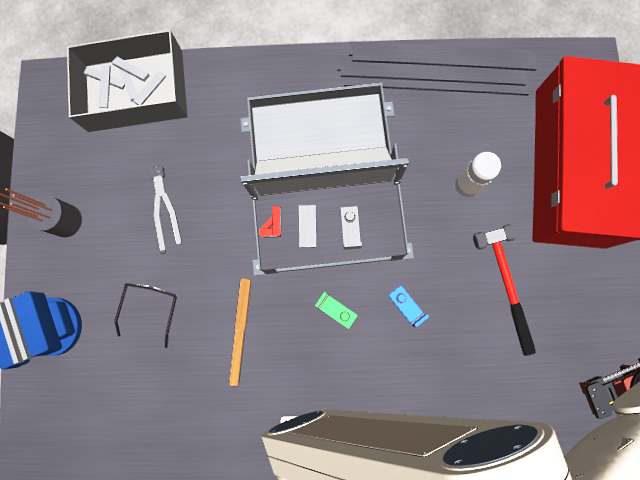

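View pics/scene0.png

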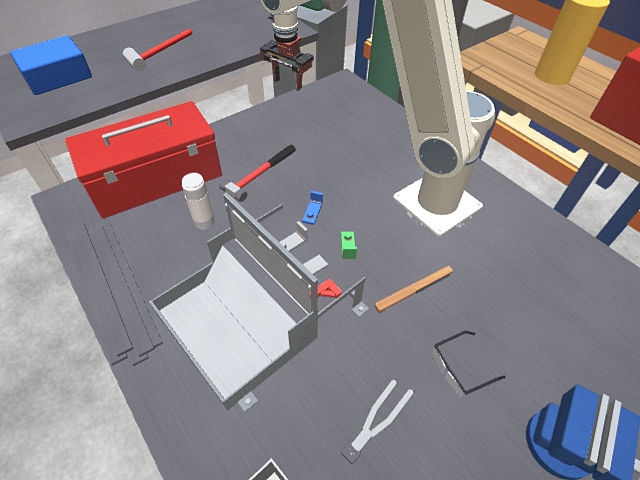

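The top view shows the chute at (330,180), with the flap side facing the robot. These could be taken for the bracket:
- bare steel part with boss, top (351,227)
- bare bar without a boss, top (308,226)
- green bracket, top (337,310)
- blue bracket, top (409,306)

I choose the bare steel part at (351,227) and check it in a close crop.

Run:
```python
from h import *
import pickle
D=pickle.load(open('D0.pkl','rb')); f=D['top']['frame']
c=cv2.resize(f[150:280,235:420],None,fx=4,fy=4,interpolation=cv2.INTER_CUBIC); cv2.imwrite('pics/crop1.png',c)
g=f.astype(int); m=((g.min(2)>135)).astype(np.uint8)
m[:200]=0;m[255:]=0;m[:,:290]=0;m[:,375:]=0
for k in cv2.findContours(m,0,2)[0]:
    if cv2.contourArea(k)>150: print(cv2.minAreaRect(k), cv2.boxPoints(cv2.minAreaRect(k)).round(1).tolist(), [onz(D['top'],u,v,120)[:2].round(0).tolist() for u,v in cv2.boxPoints(cv2.minAreaRect(k))])
```

```text
((350.19415283203125, 225.87646484375), (40.8166618347168, 18.178848266601562), 84.0938491821289) [[339.1000061035156, 206.5], [357.1000061035156, 204.60000610351562], [361.29998779296875, 245.1999969482422], [343.29998779296875, 247.10000610351562]] [[604.0, -52.0], [607.0, -95.0], [510.0, -101.0], [507.0, -59.0]]
((307.0582275390625, 225.4224853515625), (42.70766830444336, 17.416248321533203), 88.26429748535156) [[297.70001220703125, 204.3000030517578], [315.1000061035156, 203.8000030517578], [316.3999938964844, 246.5], [299.0, 247.0]] [[613.0, 46.0], [613.0, 4.0], [510.0, 4.0], [510.0, 45.0]]
```

View pics/crop1.png

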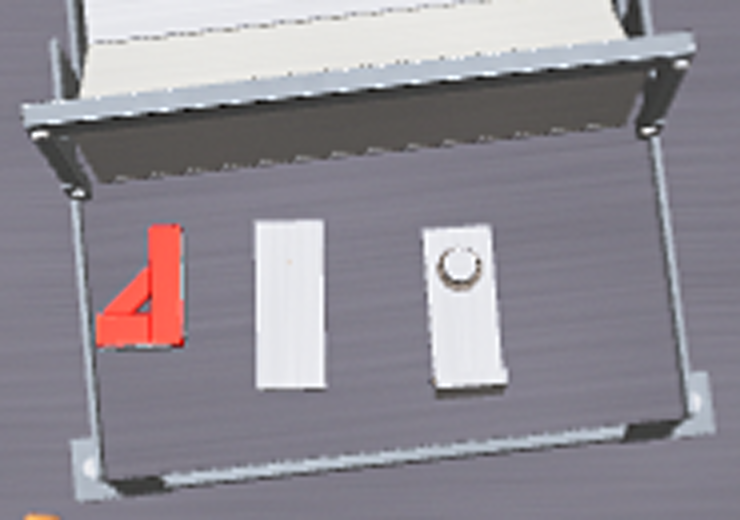

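Run:
```python
from h import *
import pickle
D=pickle.load(open('D0.pkl','rb'));d=D['top']
P=lambda x,y,z:onz(d,235+(x+.5)/4-.5,150+(y+.5)/4-.5,z).round(1)
for n,a in dict(linBL=(22,106,285),linBR=(690,34,285),linFL=(26,124,285),linFR=(694,55,285),flapL=(100,182,114),flapR=(638,124,114),
 sideLpost=(77,198,125),sideLfront=(100,480,125),sideRpost=(654,138,125),sideRfront=(690,405,125),frL=(165,482,110),frR=(625,432,110),
 brNoseL=(422,229,120),brNoseR=(493,226,120),plateRL=(434,386,160),plateRR=(507,382,160),botRL=(436,396,110),botRR=(505,392,110),boss=(460,266,135),
 blNL=(256,220,120),blNR=(325,220,120),blRL=(257,388,120),blRR=(327,388,120),magL=(97,345,128),magR=(184,345,128),magT=(166,225,128)).items(): print(n,P(*a))
```

```text
linBL [640.1 154.1 285. ]
linBR [ 667.2 -193.7  285. ]
linFL [630.4 152.  285. ]
linFR [ 655.8 -195.2  285. ]
flapL [639.5 137.  114. ]
flapR [ 664.8 -186.1  114. ]
sideLpost [627.6 149.3 125. ]
sideLfront [459.3 137.2 125. ]
sideRpost [ 653.1 -193.8  125. ]
sideRfront [ 493.2 -206.9  125. ]
frL [458.5 100.9 110. ]
frR [ 480.2 -170.1  110. ]
brNoseL [603.3 -54.7 120. ]
brNoseR [603.8 -96.7 120. ]
plateRL [504.  -57.8 160. ]
plateRR [505.  -99.1 160. ]
botRL [504.8 -59.9 110. ]
botRR [ 506.  -100.6  110. ]
boss [577.4 -75.8 135. ]
blNL [611.9  43.5 120. ]
blNR [610.6   2.5 120. ]
blRL [511.3  44.9 120. ]
blRR [510.1   3.9 120. ]
magL [538.4 137.7 128. ]
magR [536.8  86.6 128. ]
magT [608.8  96.2 128. ]
```

The crop confirms the choice: bare steel, boss at crop (460,266), upright plate at the near end (470,387). The blank is at (290,304) and the magnet at (150,300). The gripper body has to clear the lintel, so I check the gripper's shape before planning.

Run:
```python
from h import *
import pickle
D=pickle.load(open('D0.pkl','rb'));d=D['scene']
o=ctrl.get_obs()
w=cam('wrist'); R=cv2.Rodrigues(o['orientation'])[0]; c,_=ray(w,320,240)
print('wrist cam in tool',R.T@(c-o['ee_pos']),'optical axis tool',R.T@ray(w,w['cx'],w['cy'])[1],'R',R.round(3))
a=cv2.resize(d['frame'][0:100,230:340],None,fx=4,fy=4,interpolation=cv2.INTER_CUBIC)
b=cv2.resize(w['frame'],(480,360))
im=np.zeros((400,800,3),np.uint8); im[:400,:440]=a; im[:270,440:800]=cv2.resize(w['frame'],(360,270))
cv2.imwrite('pics/grip.png',im)
for z in (-150,-120,-61,-19+38): print(z,proj(d,[o['ee_pos']+R@np.array(p,float) for p in [(0,0,z),(37,0,z),(-37,0,z),(0,89,z),(0,-89,z)]]).round(0).tolist())
```

```text
wrist cam in tool [  79.73409371   -1.15963712 -143.66899773] optical axis tool [-2.94049790e-01 -1.62430695e-04  9.55790089e-01] R [[ 0.948  0.319 -0.   ]
 [ 0.319 -0.948  0.001]
 [ 0.    -0.001 -1.   ]]
-150 [[285.0, 37.0], [278.0, 41.0], [292.0, 32.0], [263.0, 29.0], [308.0, 45.0]]
-120 [[285.0, 46.0], [278.0, 51.0], [292.0, 41.0], [264.0, 38.0], [308.0, 54.0]]
-61 [[286.0, 63.0], [279.0, 68.0], [293.0, 58.0], [265.0, 55.0], [308.0, 71.0]]
19 [[287.0, 84.0], [281.0, 89.0], [293.0, 80.0], [267.0, 76.0], [308.0, 93.0]]
```

View pics/grip.png

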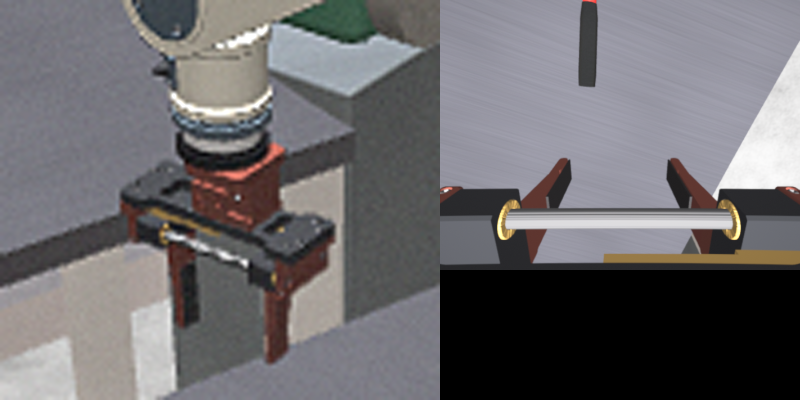

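The crop shows a wide, low body, about 61 to 105 mm behind the TCP, with a narrower block and flange above it. With the fingers low, the wide body fits under the lintel. I'll turn the gripper so its closing axis lies along the feed: the leading finger's back then reaches past the flap plane while the neck stays in front of the lintel.

Request:
arm_command:
  series:
    - {"linear": [0, 0, 0], "turn": -0.143}
    - {"linear": [0, 0, 0], "turn": -0.143}
    - {"linear": [0, 0, 0], "turn": -0.143}
    - {"linear": [0, 0, 0], "turn": -0.143}
    - {"linear": [0, 0, 0], "turn": -0.143}
    - {"linear": [0, 0, 0], "turn": -0.143}
    - {"linear": [0, 0, 0], "turn": -0.143}
    - {"linear": [0, 0, 0], "turn": -0.143}
    - {"linear": [0, 0, 0], "turn": -0.143}
    - {"linear": [0, 0, 0], "turn": 0}
  jaw: 1

```text
t: 1.15
ee_pos: [199.4, -592.1, 241.4]
orientation: [-2.174, -2.268, -0.0]
ft_force: [-0.1, 0.2, -0.6]
width: 87.8
grasp_force: 0.0
```

Request:
arm_command:
  series:
    - {"linear": [0.025, 0.012, 0], "turn": 0}
    - {"linear": [0.042, 0.021, 0], "turn": 0}
    - {"linear": [0.042, 0.021, 0], "turn": 0}
    - {"linear": [0.042, 0.021, 0], "turn": 0}
    - {"linear": [0.042, 0.021, 0], "turn": 0}
    - {"linear": [0.042, 0.021, 0], "turn": 0}
    - {"linear": [0.042, 0.021, 0], "turn": 0}
    - {"linear": [0.042, 0.021, 0], "turn": 0}
    - {"linear": [0.042, 0.021, 0], "turn": 0}
    - {"linear": [0.042, 0.021, 0], "turn": 0}

```text
t: 2.15
ee_pos: [384.2, -179.7, 241.9]
orientation: [2.181, 2.261, 0.0]
ft_force: [0.1, -1.3, -0.2]
width: 88.0
grasp_force: 0.0
```

Request:
arm_command:
  series:
    - {"linear": [0.042, 0.021, 0], "turn": 0}
    - {"linear": [0.042, 0.02, 0], "turn": 0}
    - {"linear": [0.012, 0.004, 0.02], "turn": 0}
    - {"linear": [0, 0, 0.03], "turn": 0}
    - {"linear": [0, 0, 0], "turn": 0}

```text
t: 2.65
ee_pos: [422.7, -82.4, 189.2]
orientation: [-2.174, -2.261, 0.005]
ft_force: [0.3, -0.8, 0.2]
width: 87.7
grasp_force: 0.0
```

Request:
arm_command:
  series:
    - {"linear": [0, 0, 0.025], "turn": 0}
    - {"linear": [0, 0, 0.02], "turn": 0}
    - {"linear": [0, 0, 0.007], "turn": 0}
    - {"linear": [0, 0, 0], "turn": 0}

```text
t: 3.05
ee_pos: [424.6, -84.0, 139.7]
orientation: [-2.177, -2.263, 0.001]
ft_force: [-0.5, 0.4, -0.3]
width: 87.7
grasp_force: 0.0
```

Run:
```python
from h import *
o=ctrl.get_obs(); print(o['ee_pos'],o['ft_force'])
t=cam('top');s=cam('scene');w=cam('wrist')
R=cv2.Rodrigues(o['orientation'])[0]; tip=o['ee_pos']+R@np.array([0,57.5,19])
print('leading tip',tip,proj(t,tip),proj(s,tip),proj(w,tip), 'bracket rear', proj(w,[505,-79.5,135]))
im=np.zeros((600,800,3),np.uint8)
im[:360,:400]=cv2.resize(t['frame'][130:310,250:450],None,fx=2,fy=2,interpolation=2)
im[:300,400:]=cv2.resize(w['frame'],(400,300)); im[300:,400:]=cv2.resize(s['frame'][150:300,200:400],(400,300),interpolation=2)
cv2.imwrite('pics/pre.png',im)
```

```text
[424.56025123 -83.97378757 139.71238969] [-0.48224697  0.40080943 -0.31422121]
leading tip [481.9926071  -81.73638729 120.63967253] [[353.39732347 257.45769771]] [[308.51653951 228.77305043]] [[429.61360092 300.79391422]] bracket rear [[487.79209469 312.07793815]]
```

View pics/pre.png

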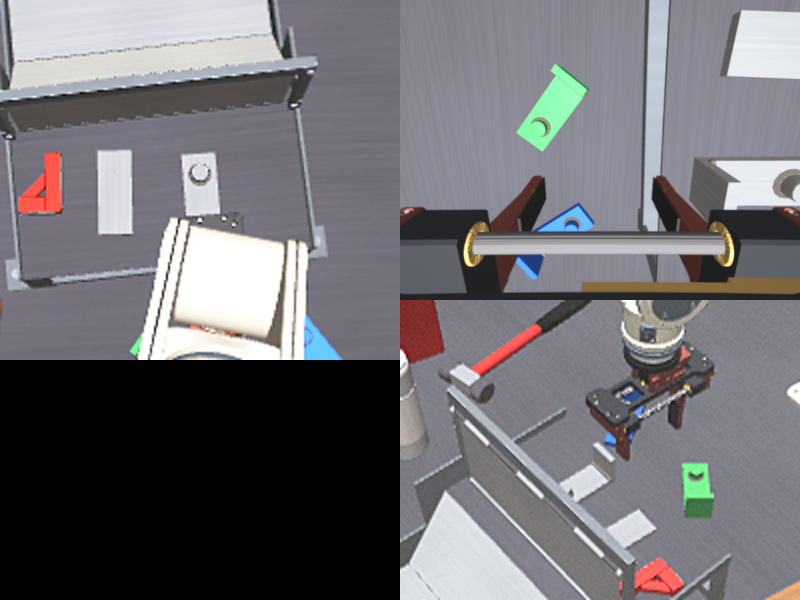

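The leading finger's tip is behind the plate and in line with it, at about top (353,257). The low, wide body is visible in the scene view. Next I go down a little and push slowly up to the flap.

Request:
arm_command:
  series:
    - {"linear": [0, 0.004, 0.006], "turn": 0}
    - {"linear": [0, 0.01, 0], "turn": 0}
    - {"linear": [0, 0.01, 0], "turn": 0}
    - {"linear": [0, 0.012, 0], "turn": 0}
    - {"linear": [0, 0.014, 0], "turn": 0}
    - {"linear": [0, 0.014, 0], "turn": 0}
    - {"linear": [0, 0.014, 0], "turn": 0}
    - {"linear": [0, 0.012, 0], "turn": 0}
    - {"linear": [0, 0, 0], "turn": 0}

```text
t: 4.1
ee_pos: [516.6, -79.9, 133.9]
orientation: [2.174, 2.266, 0.001]
ft_force: [-0.3, -0.1, 0.3]
width: 88.1
grasp_force: 0.0
```

Run:
```python
from h import *
o=ctrl.get_obs(); print(o['ee_pos'],o['ft_force'])
t=cam('top');s=cam('scene')
im=np.zeros((400,800,3),np.uint8)
im[:400,:400]=cv2.resize(t['frame'][140:280,270:410],(400,400),interpolation=2)
im[:300,400:]=cv2.resize(s['frame'][160:295,220:400],(400,300),interpolation=2)
cv2.imwrite('pics/mid.png',im)
```

```text
[516.62376474 -79.85015331 133.90633233] [-0.25172837 -0.10357668  0.32979965]
```

View pics/mid.png

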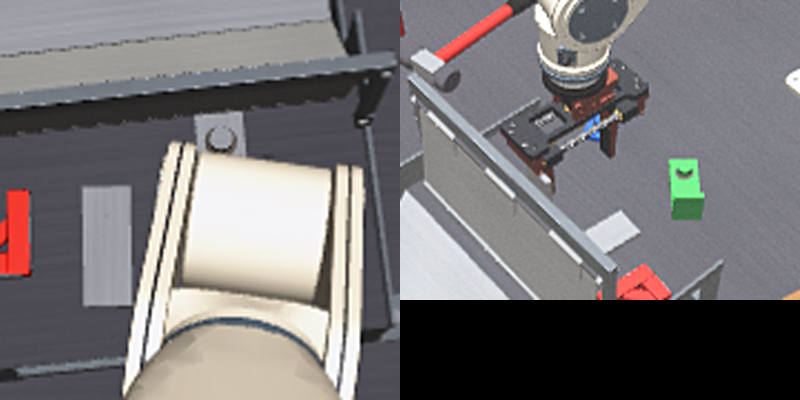

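Run:
```python
from h import *
o=ctrl.get_obs(); s=cam('scene')
R=cv2.Rodrigues(o['orientation'])[0]
f=s['frame'][190:250,250:330]; k=7
im=cv2.resize(f,None,fx=k,fy=k,interpolation=cv2.INTER_CUBIC)
for z,c in ((-61,(0,255,0)),(-85,(255,255,0)),(-105,(0,255,255)),(-120,(255,0,255))):
    P=[o['ee_pos']+R@np.array(p,float) for p in [(37.5,-89,z),(37.5,89,z),(-37.5,89,z)]]
    q=((proj(s,P)-[250,190]+.5)*k-.5).astype(np.int32); cv2.polylines(im,[q],False,c,1)
cv2.imwrite('pics/body.png',im)
```

```text
(no output)
```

View pics/body.png

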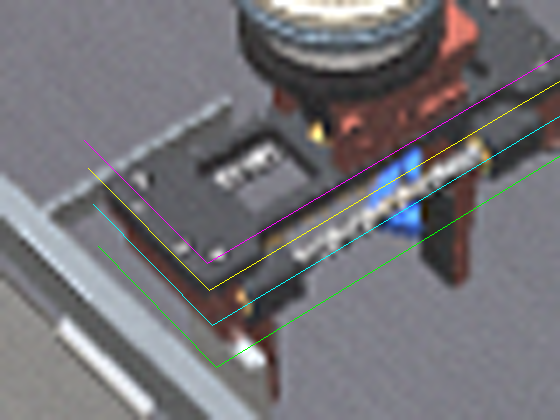

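Run:
```python
from h import *
import pickle
s=cam('scene'); pickle.dump((ctrl.get_obs(),s),open('D1.pkl','wb'))
d=pickle.load(open('D0.pkl','rb'))['scene']
a=cv2.resize(d['frame'][35:80,258:288],None,fx=13,fy=13,interpolation=cv2.INTER_CUBIC)
b=cv2.resize(s['frame'][200:245,258:288],None,fx=13,fy=13,interpolation=cv2.INTER_CUBIC)
cv2.imwrite('pics/st.png',np.hstack([a,b]));
```

```text
(no output)
```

View pics/st.png

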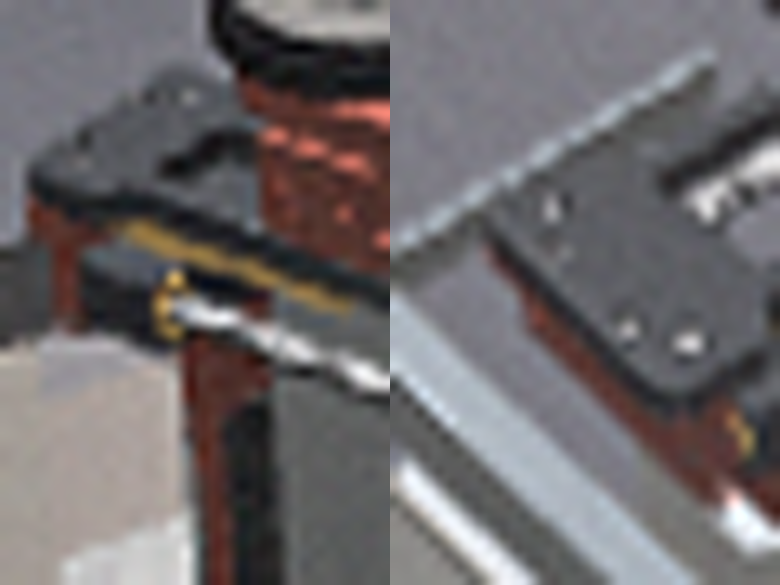

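Run:
```python
from h import *
import pickle
o,s=pickle.load(open('D1.pkl','rb')); d=pickle.load(open('D0.pkl','rb'))['scene']
def line(c,u,v,p,rv):
    C,r=ray(c,u,v); R=cv2.Rodrigues(np.array(rv))[0]; r=r/np.linalg.norm(r); return R.T@(C-p),R.T@r
def tri(a,b):
    L=[line(d,258+(a[0]+.5)/13-.5,35+(a[1]+.5)/13-.5,np.array([199.467,-592.299,241.675]),[-3.0988,-.5077,0.0]),
       line(s,258+(b[0]+.5)/13-.5,200+(b[1]+.5)/13-.5,o['ee_pos'],o['orientation'])]
    A=sum(np.eye(3)-np.outer(r,r) for c,r in L); y=sum((np.eye(3)-np.outer(r,r))@c for c,r in L)
    x=np.linalg.solve(A,y); return x.round(1),[np.linalg.norm((np.eye(3)-np.outer(r,r))@(x-c)).round(1) for c,r in L]
print('+x corner top',tri((38,165),(265,390)));print('-x scr',tri((190,97),(160,205)));print('yellow',tri((172,300),(350,435)));print('+x scr',tri((80,160),(300,342)),tri((80,160),(238,330)))
print('-x corner',tri((170,72),(100,210)))
```

```text
+x corner top (array([ 25.4,  86.3, -98.7]), [np.float64(0.9), np.float64(0.9)])
-x scr (array([-24.6,  75.3, -99.9]), [np.float64(0.1), np.float64(0.1)])
yellow (array([ 12.9,  60. , -60.6]), [np.float64(5.8), np.float64(5.8)])
+x scr (array([  21.9,   75.1, -101.7]), [np.float64(1.0), np.float64(1.0)]) (array([ 11.4,  82.1, -97.3]), [np.float64(1.4), np.float64(1.4)])
-x corner (array([ -29.9,   85.9, -101.3]), [np.float64(0.1), np.float64(0.1)])
```

The wide body's top lies about 100 mm behind the TCP, at z ≈ 234. That leaves it 26 mm under the lintel and below the hinge, so I continue through the flap.

Request:
arm_command:
  series:
    - {"linear": [0, 0.008, 0], "turn": 0}
    - {"linear": [0, 0.01, 0], "turn": 0}
    - {"linear": [0, 0.01, 0], "turn": 0}
    - {"linear": [0, 0.01, 0], "turn": 0}
    - {"linear": [0, 0.007, 0], "turn": 0}
    - {"linear": [0, 0.005, 0], "turn": 0}
    - {"linear": [0, 0, 0], "turn": 0}

```text
t: 5.0
ee_pos: [565.7, -77.9, 133.7]
orientation: [2.175, 2.266, 0.001]
ft_force: [-0.7, 0.4, -0.5]
width: 87.9
grasp_force: 0.0
```

Request:
arm_command:
  series:
    - {"linear": [0, 0.006, 0], "turn": 0}
    - {"linear": [0, 0.02, 0], "turn": 0}
    - {"linear": [0, 0, 0], "turn": 0}
    - {"linear": [0, 0, 0], "turn": 0}
    - {"linear": [0, 0, 0], "turn": 0}

```text
t: 5.5
ee_pos: [589.8, -76.8, 133.0]
orientation: [-2.175, -2.266, 0.001]
ft_force: [-1.1, -0.7, -4.4]
width: 87.9
grasp_force: 0.0
```

Run:
```python
from h import *
o=ctrl.get_obs(); print(o['ee_pos'],o['ft_force'])
t=cam('top');s=cam('scene')
im=np.zeros((400,800,3),np.uint8)
im[:400,:400]=cv2.resize(t['frame'][70:210,250:390],(400,400),interpolation=2)
im[:400,400:]=cv2.resize(s['frame'][180:380,150:350],(400,400),interpolation=2)
cv2.imwrite('pics/end.png',im)
```

```text
[589.78540703 -76.80813373 133.03995458] [-1.09580058 -0.7261802  -4.36134928]
```

View pics/end.png

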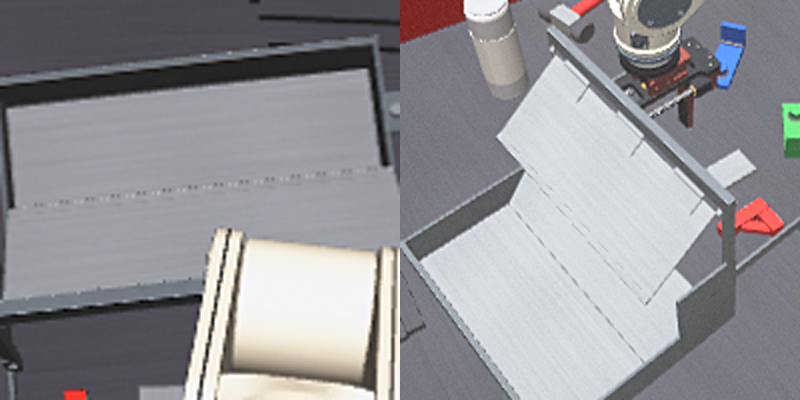

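The flap is held wide open by the hand, which carries its weight (−4 N). The bracket isn't in the tray yet; it is hidden under the flap at the deck edge. I work out from the stored view how much room the neck has before pushing the last millimetres.

Run:
```python
from h import *
import pickle
o,s=pickle.load(open('D1.pkl','rb')); R=cv2.Rodrigues(o['orientation'])[0]
a=np.linspace(0,2*np.pi,73)
print('seen ring in 7x crop: left 243, right 445, lowest 97')
for z in (-140,-150,-160):
  for r in (40,44,48):
    q=(proj(s,[o['ee_pos']+R@np.array([r*np.cos(t),r*np.sin(t),z]) for t in a])-[250,190])*7+3
    print(z,r,q[:,0].min().round(),q[:,0].max().round(),'lowest',q[:,1].max().round())
for z in (-105,-125,-140): print('block x+-37.5,y+-30',z,((proj(s,[o['ee_pos']+R@np.array([x,y,z],float) for x,y in((37.5,30),(37.5,-30),(-37.5,30))])-[250,190])*7+3).round().tolist())
```

```text
seen ring in 7x crop: left 243, right 445, lowest 97
-140 40 232.0 451.0 lowest 130.0
-140 44 221.0 462.0 lowest 138.0
-140 48 210.0 473.0 lowest 147.0
-150 40 230.0 452.0 lowest 111.0
-150 44 219.0 463.0 lowest 119.0
-150 48 208.0 474.0 lowest 127.0
-160 40 229.0 452.0 lowest 91.0
-160 44 218.0 463.0 lowest 100.0
-160 48 207.0 474.0 lowest 108.0
block x+-37.5,y+-30 -105 [[342.0, 212.0], [469.0, 135.0], [219.0, 94.0]]
block x+-37.5,y+-30 -125 [[341.0, 175.0], [470.0, 98.0], [216.0, 57.0]]
block x+-37.5,y+-30 -140 [[340.0, 147.0], [471.0, 70.0], [214.0, 29.0]]
```

The flange ring's radius is only about 37 mm and it sits above the lintel, so the TCP may go to about x = 605.

Request:
arm_command:
  series:
    - {"linear": [0, 0.004, 0], "turn": 0}
    - {"linear": [0, 0.006, 0], "turn": 0}
    - {"linear": [0, 0.003, 0], "turn": 0}
    - {"linear": [0, 0, 0], "turn": 0}
    - {"linear": [0, 0, 0], "turn": 0}

```text
t: 6.1
ee_pos: [603.3, -76.2, 133.6]
orientation: [-2.175, -2.266, 0.0]
ft_force: [-3.7, -0.5, -2.7]
width: 87.8
grasp_force: 1.0
```

Run:
```python
from h import *
import pickle
_,s1=pickle.load(open('D1.pkl','rb'))
o=ctrl.get_obs(); print(o['ee_pos'],o['ft_force'])
s=cam('scene'); e=cv2.imread('pics/end.png')[:400,400:]
n=cv2.resize(s['frame'][180:380,150:350],(400,400),interpolation=2)
df=(cv2.absdiff(e,n).max(2)>30).astype(np.uint8)
k,_,st,c=cv2.connectedComponentsWithStats(df)
print([(x[:5].tolist()) for x in st[1:] if x[4]>60])
cv2.imwrite('pics/end2.png',n)
```

```text
[603.33616046 -76.2263449  133.5865156 ] [-3.66128582 -0.48803269 -2.65187783]
[[198, 0, 105, 102, 3689], [270, 0, 22, 25, 177], [285, 38, 24, 21, 124], [81, 55, 74, 122, 1406], [294, 55, 28, 38, 396], [267, 82, 31, 51, 849], [174, 87, 12, 16, 66], [252, 212, 65, 68, 377], [252, 268, 23, 28, 72]]
```

Request:
arm_command:
  series:
    - {"linear": [0, 0, 0], "turn": 0}
    - {"linear": [0, 0, 0], "turn": 0}
    - {"linear": [0, 0, 0], "turn": 0}
    - {"linear": [0, 0, 0], "turn": 0}
    - {"linear": [0, 0, 0], "turn": 0}

```text
t: 6.65
ee_pos: [603.4, -76.3, 133.6]
orientation: [-2.175, -2.266, 0.001]
ft_force: [-4.6, 0.0, -2.3]
width: 87.5
grasp_force: 1.4
```

Run:
```python
from h import *
o=ctrl.get_obs(); print(o['ee_pos'],o['ft_force'],o['grasp_force'])
s=cam('scene');t=cam('top')
n=cv2.resize(s['frame'][180:380,150:350],(400,400),interpolation=2)
def dif(e,n):
    k,_,st,c=cv2.connectedComponentsWithStats((cv2.absdiff(e,n).max(2)>30).astype(np.uint8)); print([(x[:5].tolist()) for x in st[1:] if x[4]>60])
dif(cv2.imread('pics/end2.png'),n)
tt=cv2.resize(t['frame'][70:210,250:390],(400,400),interpolation=2)
dif(cv2.imread('pics/end.png')[:400,:400],tt)
cv2.imwrite('pics/end3.png',np.hstack([tt,n]))
```

```text
[603.3587841  -76.26565526 133.55409532] [-4.64590568  0.04129348 -2.27764952] 1.4159894082695246
[]
[[376, 134, 24, 53, 714], [0, 176, 16, 124, 990], [180, 207, 220, 193, 21446]]
```

Request:
arm_command:
  series:
    - {"linear": [0, 0.001, -0.002], "turn": 0}
    - {"linear": [0, 0.002, 0], "turn": 0}
    - {"linear": [0, 0.002, 0], "turn": 0}
    - {"linear": [0, 0, 0], "turn": 0}
    - {"linear": [0, 0, 0], "turn": 0}
    - {"linear": [0, 0, 0], "turn": 0}

```text
t: 7.35
ee_pos: [608.9, -76.1, 135.8]
orientation: [2.175, 2.266, 0.001]
ft_force: [-3.6, 0.5, -1.9]
width: 87.2
grasp_force: 1.3
```

Run:
```python
from h import *
o=ctrl.get_obs(); print(o['ee_pos'],o['ft_force'],o['grasp_force'])
s=cam('scene');t=cam('top');w=cam('wrist')
R=cv2.Rodrigues(o['orientation'])[0]
print('lead tip in wrist',proj(w,o['ee_pos']+R@np.array([10,57.5,19])), 'deck end line at y=-70', proj(w,[[694,-70,110],[694,-40,110],[650,-60,120]]).round().tolist())
n=cv2.resize(s['frame'][180:380,150:350],(400,400),interpolation=2)
k,_,st,c=cv2.connectedComponentsWithStats((cv2.absdiff(cv2.imread('pics/end3.png')[:,400:],n).max(2)>30).astype(np.uint8)); print([(x[:5].tolist()) for x in st[1:] if x[4]>40])
im=np.zeros((600,800,3),np.uint8); im[:,:400]=cv2.resize(w['frame'][:,320:],(400,600)); im[:400,400:]=n; im[400:,400:]=cv2.resize(t['frame'][90:190,240:440],(400,200))
cv2.imwrite('pics/q.png',im)
```

```text
[608.92356805 -76.10943484 135.84212072] [-3.59091632  0.48088871 -1.9408323 ] 1.2710150890052319
lead tip in wrist [[433.80397266 283.95009796]] deck end line at y=-70 [[481.0, 292.0], [491.0, 237.0], [405.0, 278.0]]
[[194, 0, 50, 36, 737], [257, 0, 27, 31, 167], [248, 8, 44, 67, 573], [199, 25, 40, 60, 712], [223, 36, 17, 18, 88], [75, 60, 74, 118, 688], [248, 62, 15, 10, 42], [305, 64, 9, 28, 130], [270, 70, 9, 12, 48], [225, 82, 18, 24, 135], [265, 86, 24, 48, 374], [281, 101, 6, 32, 113], [252, 105, 9, 11, 49], [252, 215, 62, 65, 266], [234, 276, 18, 17, 52], [231, 291, 12, 12, 48]]
```

View pics/q.png

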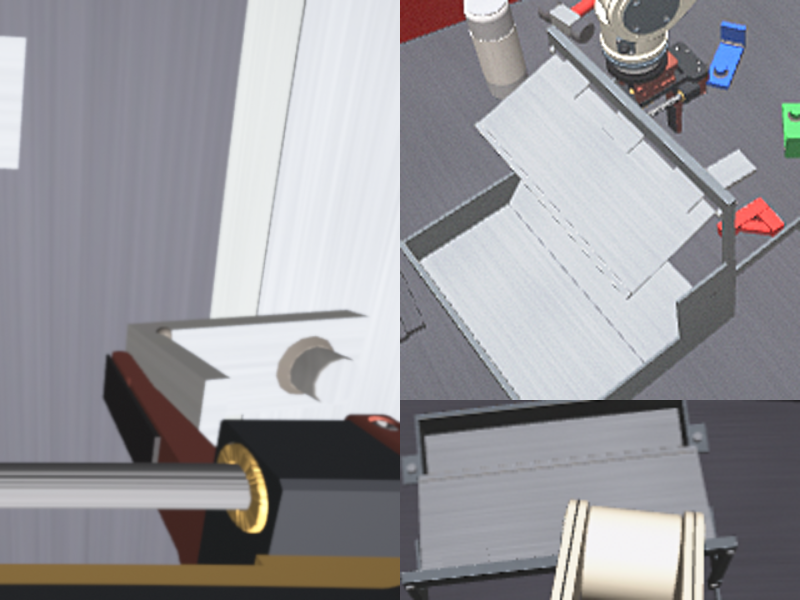

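The wrist view (left panel) shows the bracket lying against the finger. Its rear lower corner is at panel (130,325), the deck edge line at (212,320) and the nose at (365,315), so it overhangs the edge but has not tipped.

Run:
```python
from h import *
w=cam('wrist'); o=ctrl.get_obs(); print(o['t'],o['ee_pos'],o['ft_force'])
P=lambda x,y,z:onz(w,320+x/1.25,y/1.25,z).round(1)
for n,a in dict(rearlow=(130,325,110),rearlow2=(130,325,120),edge=(212,320,110),edge_top=(245,0,110),noselow=(340,313,110),nose=(367,315,120),nose2=(367,315,110),finger=(108,355,117),plateTop=(228,378,160)).items(): print(n,P(*a))
cv2.imwrite('pics/w.png',w['frame'])
g=w['frame'].mean(2); print('row 230:',g[230,460:540:4].round().tolist())
```

```text
7.55 [608.88410486 -76.11491223 135.77328129] [-3.25000817 -0.06662681 -0.97850302]
rearlow [661.7 -53.5 110. ]
rearlow2 [658.3 -50.  120. ]
edge [695.  -49.9 110. ]
edge_top [684.2  62.4 110. ]
noselow [745.8 -44.7 110. ]
nose [747.8 -42.1 120. ]
nose2 [756.8 -45.1 110. ]
finger [652.1 -64.3 117. ]
plateTop [676.4 -51.8 160. ]
row 230: [145.0, 143.0, 147.0, 142.0, 139.0, 139.0, 140.0, 141.0, 232.0, 236.0, 236.0, 234.0, 234.0, 236.0, 237.0, 237.0, 238.0, 184.0, 236.0, 240.0]
```

The measured deck edge is only about 36 mm ahead of the bracket's rear face, so its centre of mass is already about at the edge. The pressing finger probably holds it by friction. I ease the finger back a few millimetres and see whether it tips.

Request:
arm_command:
  series:
    - {"linear": [0, -0.003, 0], "turn": 0}
    - {"linear": [0, -0.003, 0], "turn": 0}
    - {"linear": [0, 0, 0], "turn": 0}
    - {"linear": [0, 0, 0], "turn": 0}
    - {"linear": [0, 0, 0], "turn": 0}
    - {"linear": [0, 0, 0], "turn": 0}

```text
t: 8.15
ee_pos: [602.4, -76.3, 135.6]
orientation: [-2.175, -2.266, 0.0]
ft_force: [-2.5, -0.7, -2.5]
width: 88.0
grasp_force: 0.0
```

```bash
cat > chk.py <<'E'
from h import *
w=cam('wrist'); s=cam('scene'); o=ctrl.get_obs(); print(o['t'],o['ee_pos'],o['ft_force'],o['grasp_force'])
a=cv2.imread('pics/w.png'); d=cv2.absdiff(a,w['frame']).max(2); 
print('wrist diff in bracket box',(d[245:330,420:630]>30).mean(),'deck',(d[0:200,480:640]>30).mean())
n=cv2.resize(s['frame'][180:380,150:350],(400,400),interpolation=2); k,_,st,c=cv2.connectedComponentsWithStats((cv2.absdiff(cv2.imread('pics/q.png')[:400,400:],n).max(2)>30).astype(np.uint8)); print([(x[:5].tolist()) for x in st[1:] if x[4]>150])
# bracket dark bar side edge along columns: rows with strong change
g=w['frame'].mean(2)
for u in (440,480,520,560,600): print(u,[(r,int(g[r,u])) for r in range(236,300,4)])
E
python3 chk.py
```

```text
8.25 [602.52540636 -76.32969042 135.61533824] [-2.62117692 -0.10194919 -2.652192  ] 0.0
wrist diff in bracket box 0.37170868347338937 deck 0.1253125
[[194, 0, 59, 35, 803], [256, 27, 31, 45, 443], [199, 30, 51, 74, 1315], [290, 47, 24, 47, 216], [75, 60, 74, 80, 397], [150, 233, 12, 27, 173], [156, 234, 19, 34, 174], [227, 262, 42, 40, 182]]
440 [(236, 146), (240, 146), (244, 145), (248, 145), (252, 144), (256, 143), (260, 143), (264, 143), (268, 142), (272, 142), (276, 141), (280, 141), (284, 140), (288, 141), (292, 141), (296, 141)]
480 [(236, 146), (240, 147), (244, 148), (248, 148), (252, 147), (256, 148), (260, 146), (264, 145), (268, 144), (272, 143), (276, 142), (280, 142), (284, 140), (288, 140), (292, 140), (296, 139)]
520 [(236, 184), (240, 114), (244, 125), (248, 236), (252, 235), (256, 237), (260, 236), (264, 235), (268, 236), (272, 239), (276, 239), (280, 241), (284, 236), (288, 239), (292, 238), (296, 237)]
560 [(236, 154), (240, 204), (244, 229), (248, 129), (252, 229), (256, 233), (260, 236), (264, 236), (268, 233), (272, 234), (276, 235), (280, 233), (284, 235), (288, 236), (292, 234), (296, 234)]
600 [(236, 235), (240, 234), (244, 234), (248, 234), (252, 199), (256, 165), (260, 234), (264, 234), (268, 235), (272, 234), (276, 232), (280, 233), (284, 235), (288, 231), (292, 235), (296, 234)]
```

The bracket has left the deck: column 480 of the wrist view now shows bare deck, and something new appears in the tray in the scene view. I draw the hand straight back out.

Request:
arm_command:
  series:
    - {"linear": [0, -0.01, 0], "turn": 0}
    - {"linear": [0, -0.015, 0], "turn": 0}
    - {"linear": [0, -0.02, 0], "turn": 0}
    - {"linear": [0, -0.02, 0], "turn": 0}
    - {"linear": [0, -0.02, 0], "turn": 0}
    - {"linear": [0, -0.02, 0], "turn": 0}
    - {"linear": [0, -0.02, 0], "turn": 0}
    - {"linear": [0, -0.02, 0], "turn": 0}
    - {"linear": [0, -0.02, 0], "turn": 0}
    - {"linear": [0, -0.015, 0], "turn": 0}

```text
t: 9.25
ee_pos: [422.2, -83.8, 136.4]
orientation: [2.174, 2.265, 0.002]
ft_force: [0.2, -0.3, -0.9]
width: 87.7
grasp_force: 0.0
```

Request:
arm_command:
  series:
    - {"linear": [0, 0, -0.02], "turn": 0}
    - {"linear": [0, 0, -0.03], "turn": 0}
    - {"linear": [0, 0, -0.03], "turn": 0}
    - {"linear": [0, -0.02, 0], "turn": 0}
    - {"linear": [0, 0, 0], "turn": 0}
    - {"linear": [0, 0, 0], "turn": 0}
    - {"linear": [0, 0, 0], "turn": 0}
    - {"linear": [0, 0, 0], "turn": 0}
    - {"linear": [0, 0, 0], "turn": 0}
    - {"linear": [0, 0, 0], "turn": 0}

```text
t: 10.25
ee_pos: [402.9, -84.5, 215.3]
orientation: [-2.175, -2.266, 0.0]
ft_force: [0.4, -0.0, -0.0]
width: 87.5
grasp_force: 0.0
```

Run:
```python
from h import *
import pickle
D=pickle.load(open('D0.pkl','rb')); o=ctrl.get_obs(); print(o['t'],o['ee_pos'],o['ft_force'])
for n in('scene','top'):
    d=cam(n); cv2.imwrite(f'pics/fin_{n}.png',d['frame'])
    k,_,st,c=cv2.connectedComponentsWithStats((cv2.absdiff(D[n]['frame'],d['frame']).max(2)>25).astype(np.uint8))
    for x,cc in zip(st[1:],c[1:]):
        if x[4]>15: print(n,x.tolist(),onz(d,*cc,20).round().tolist()[:2])
```

```text
10.25 [402.93930533 -84.48645381 215.34882437] [ 0.38140903 -0.04157636 -0.02107507]
scene [260, 0, 54, 91, 2259] [-199.0, -1198.0]
scene [299, 0, 270, 210, 28677] [-498.0, -474.0]
scene [429, 126, 20, 8, 39] [-274.0, -252.0]
scene [465, 166, 5, 6, 16] [-195.0, -41.0]
scene [296, 221, 12, 13, 69] [446.0, -171.0]
scene [280, 231, 27, 21, 273] [502.0, -140.0]
scene [235, 238, 74, 78, 270] [626.0, -67.0]
scene [225, 285, 21, 29, 158] [748.0, -72.0]
top [0, 0, 640, 480, 269451] [544.0, 17.0]
top [557, 99, 3, 104, 192] [760.0, -635.0]
top [556, 204, 5, 29, 75] [581.0, -614.0]
top [268, 219, 5, 10, 24] [582.0, 122.0]
top [608, 387, 7, 18, 61] [127.0, -716.0]
top [440, 424, 105, 48, 2870] [19.0, -407.0]
```

Request:
arm_command:
  series:
    - {"linear": [0, 0, 0], "turn": 0}
    - {"linear": [0, 0, 0], "turn": 0}
    - {"linear": [0, 0, 0], "turn": 0}
    - {"linear": [0, 0, 0], "turn": 0}
    - {"linear": [0, 0, 0], "turn": 0}
    - {"linear": [0, 0, 0], "turn": 0}
    - {"linear": [0, 0, 0], "turn": 0}
    - {"linear": [0, 0, 0], "turn": 0}
    - {"linear": [0, 0, 0], "turn": 0}
    - {"linear": [0, 0, 0], "turn": 0}

```text
t: 11.35
ee_pos: [402.8, -84.5, 215.7]
orientation: [2.175, 2.267, 0.0]
ft_force: [0.0, -0.1, -0.1]
width: 88.1
grasp_force: 0.0
```

Run:
```python
from h import *
import pickle
D=pickle.load(open('D0.pkl','rb'))['scene']; d=cam('scene'); old=cv2.imread('pics/fin_scene.png')
print('still moving px:',(cv2.absdiff(old,d['frame']).max(2)>15).sum())
c=np.cos(.077);s=np.sin(.077)
W=lambda x,y,z:[651+c*x-s*y,-22+s*x+c*y,z]
# rows of flap lower edge: sample along world line on flap (x=0,z from 160 to 90) at several y
for y in(-120,-60,0,60,120):
    for n,f in(('old',D['frame']),('new',d['frame'])):
        P=proj(d,[W(0,y,z) for z in range(150,90,-4)]); g=f.mean(2).astype(np.float32)
        v=cv2.remap(g,P[:,0].astype(np.float32).reshape(1,-1),P[:,1].astype(np.float32).reshape(1,-1),1)[0]; print(y,n,v.astype(int).tolist())
print('edge shift px for 0.05 rad:',(proj(d,[W(7,0,114.2)])-proj(d,[W(0,0,114)])))
m=cv2.absdiff(D['frame'],d['frame']).max(2)[285:314,225:246]>25
ys,xs=np.nonzero(m); 
for u,v in((xs.min(),ys[xs.argmin()]),(xs.max(),ys[xs.argmax()]),(xs[ys.argmin()],ys.min()),(xs[ys.argmax()],ys.max()),(xs.mean(),ys.mean())):
    for z in (20,50): p=onz(d,225+u,285+v,z)-[651,-22,0]; print(z,(c*p[0]+s*p[1]).round(),(-s*p[0]+c*p[1]).round(),end=' | ')
```

```text
still moving px: 1193
-120 old [117, 117, 121, 119, 117, 117, 115, 115, 116, 125, 164, 203, 204, 176, 139]
-120 new [120, 121, 123, 125, 122, 123, 125, 124, 122, 120, 124, 153, 186, 212, 204]
-60 old [120, 119, 120, 124, 121, 121, 121, 117, 118, 126, 158, 204, 222, 183, 141]
-60 new [125, 124, 123, 126, 126, 123, 126, 125, 124, 121, 124, 149, 194, 224, 209]
0 old [118, 119, 119, 121, 120, 122, 121, 117, 119, 136, 168, 213, 230, 171, 130]
0 new [123, 123, 122, 123, 122, 121, 123, 123, 120, 120, 128, 150, 195, 222, 203]
60 old [122, 121, 121, 122, 121, 119, 119, 119, 115, 129, 169, 209, 223, 190, 130]
60 new [122, 124, 124, 124, 123, 123, 123, 124, 123, 121, 128, 157, 201, 240, 226]
120 old [122, 119, 118, 121, 120, 118, 118, 115, 116, 128, 163, 214, 214, 175, 123]
120 new [123, 122, 123, 124, 125, 122, 122, 124, 123, 120, 120, 143, 185, 215, 209]
edge shift px for 0.05 rad: [[-2.11053992  1.40239907]]
20 112.0 -72.0 | 50 119.0 -54.0 | 20 45.0 -71.0 | 50 54.0 -53.0 | 20 56.0 -80.0 | 50 64.0 -62.0 | 20 133.0 -28.0 | 50 139.0 -11.0 | 20 93.0 -58.0 | 50 100.0 -40.0 |
```

Request:
arm_command:
  series:
    - {"linear": [0, 0, 0], "turn": 0}
    - {"linear": [0, 0, 0], "turn": 0}
    - {"linear": [0, 0, 0], "turn": 0}
    - {"linear": [0, 0, 0], "turn": 0}
    - {"linear": [0, 0, 0], "turn": 0}
    - {"linear": [0, 0, 0], "turn": 0}
    - {"linear": [0, 0, 0], "turn": 0}
    - {"linear": [0, 0, 0], "turn": 0}
    - {"linear": [0, 0, 0], "turn": 0}
    - {"linear": [0, 0, 0], "turn": 0}

```text
t: 12.4
ee_pos: [402.9, -84.5, 215.7]
orientation: [2.175, 2.267, 0.0]
ft_force: [0.1, -0.9, -0.3]
width: 87.8
grasp_force: 0.0
```

Run:
```python
from h import *
import pickle
D=pickle.load(open('D0.pkl','rb'))['scene']; d=cam('scene'); old=cv2.imread('pics/fin_scene.png')
c=np.cos(.077);s=np.sin(.077)
W=lambda x,y,z:[651+c*x-s*y,-22+s*x+c*y,z]
df=(cv2.absdiff(old,d['frame']).max(2)>15).astype(np.uint8); k,_,st,ce=cv2.connectedComponentsWithStats(df); print('moved since t=10.3:',[x.tolist() for x in st[1:] if x[4]>20])
th=np.arange(-0.06,0.2,0.002)
for n,f in(('t0',D['frame']),('t10.3',old),('now',d['frame'])):
    g=f.mean(2).astype(np.float32); r=[]
    for y in range(-130,140,10):
        P=proj(d,[W(140*np.sin(a),y,254-140*np.cos(a)) for a in th]).astype(np.float32)
        v=cv2.remap(g,P[:,:1].T.copy(),P[:,1:].T.copy(),1)[0]; i=np.argmax(np.abs(np.gradient(v))); r.append(th[i])
    print(n,'edge angle median',np.median(r).round(3),np.percentile(r,[20,80]).round(3))
```

```text
moved since t=10.3: [[373, 30, 22, 19, 46], [362, 38, 19, 20, 28], [350, 100, 12, 5, 24], [318, 134, 22, 19, 68], [314, 168, 11, 8, 25], [327, 168, 27, 18, 89]]
t0 edge angle median 0.04 [0.038 0.046]
t10.3 edge angle median 0.056 [0.052 0.058]
now edge angle median 0.056 [0.052 0.058]
```

The flap has settled 0.016 rad from its starting angle. The visible end of the bracket is on the tray floor at the foot of the slide and is not moving. The hand is clear, so I hand in.

```bash
python3 -c "
from workcell import ctrl
print(ctrl.close_job())"
```

```text
the job is handed in; nothing more can be done
None
```

I pushed the bracket nose first through the flap; it tipped over the deck edge and slid into the catch tray, the flap swung back to about 0.016 rad from its starting angle, and I handed the job in at about 12.5 s; no verdict came back, and the bracket's resting place is judged from image differences.

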